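# Tamp the deburring stones level and shut the sample tin

## Task

The sample of ceramic deburring stones lies heaped in its open tin and the lid cannot shut on it. Take the hand tamper and press the stones down with its flat foot until all of them lie in one level layer, ending with a firm, steady push of about 15 N in the middle of the level bed, but never let the foot press on them with more than 22 N, because the ceramic chips. Do not handle the stones with the gripper; then stand the tamper upright on the table again and close the lid, leaving the things around it where they are.

Things in the scene. Friction and masses are not known exactly. Their poses are not given: they have to be found in the camera images.
- tin: open square sample tin of aluminium sheet, 118 x 118 mm outside and 37 mm high, walls and floor 3 mm thick, so the inside is 112 x 112 mm and 34 mm deep; it is fixed to the table. Origin: centre of the underside; z up; +x points to the hinge side (away from the robot, give or take the yaw), y runs along the hinge.
- tin_floor (a point): centre of the tin's inner floor, 3 mm above the table; axes as the tin.
- lid (a joint): hinge of the tin's lid, rad: 0 shut, 1.57 upright, 1.95 at most (leaning back, away from the robot). It starts at 1.7 to 1.9. The lid is a flat aluminium sheet 118 x 118 x 3 mm, 120 g. The hinge has friction (0.1 N m): the lid stays where it is left. Open, its outer face looks away from the robot; a push on that face near the free edge swings it forward and down.
- lid_hinge (a point): middle of the lid's hinge line, on the lid's underside; the line runs along the tin's y, 59 mm from the tin's centre on its +x side, 37.5 mm above the table.
- lid_edge (a point): middle of the lid's free edge on its outer (top) face, 118 mm from the hinge line. A small pull tab reaches 9 mm beyond it.
- tamper: hand tamper standing upright on its foot: a square wooden handle 26 x 26 mm from 18 to 125 mm above the foot's face, a steel collar of 38 mm diameter from 10 to 18 mm, a flat foot below. about 0.3 to 0.45 kg. Origin: centre of the foot's flat face, on the table at the start; z up along the handle, x and y along the sides of handle and foot.
- tamper_foot: the tamper's flat aluminium foot, 50 x 50 x 10 mm, rigidly part of the tamper, same origin and axes as the tamper.
- stone_1: one of nine grey ceramic deburring stones, eight-sided barrels 31 mm across flats, rims chamfered 6 mm at 45 degrees, 35 g, worn unevenly: 22 to 27 mm tall. Origin: its centre, z its axis. Lying on the tin's floor its centre is 11 to 14 mm above the floor (to 17 if tipped); a proud one riding on its neighbours is 22 to 33 mm above it and, pressed, sinks between them, pushing them aside.
- stone_2: one of nine grey ceramic deburring stones, eight-sided barrels 31 mm across flats, rims chamfered 6 mm at 45 degrees, 35 g, worn unevenly: 22 to 27 mm tall. Origin: its centre, z its axis. Lying on the tin's floor its centre is 11 to 14 mm above the floor (to 17 if tipped); a proud one riding on its neighbours is 22 to 33 mm above it and, pressed, sinks between them, pushing them aside.
- stone_3: one of nine grey ceramic deburring stones, eight-sided barrels 31 mm across flats, rims chamfered 6 mm at 45 degrees, 35 g, worn unevenly: 22 to 27 mm tall. Origin: its centre, z its axis. Lying on the tin's floor its centre is 11 to 14 mm above the floor (to 17 if tipped); a proud one riding on its neighbours is 22 to 33 mm above it and, pressed, sinks between them, pushing them aside.
- stone_4: one of nine grey ceramic deburring stones, eight-sided barrels 31 mm across flats, rims chamfered 6 mm at 45 degrees, 35 g, worn unevenly: 22 to 27 mm tall. Origin: its centre, z its axis. Lying on the tin's floor its centre is 11 to 14 mm above the floor (to 17 if tipped); a proud one riding on its neighbours is 22 to 33 mm above it and, pressed, sinks between them, pushing them aside.
- stone_5: one of nine grey ceramic deburring stones, eight-sided barrels 31 mm across flats, rims chamfered 6 mm at 45 degrees, 35 g, worn unevenly: 22 to 27 mm tall. Origin: its centre, z its axis. Lying on the tin's floor its centre is 11 to 14 mm above the floor (to 17 if tipped); a proud one riding on its neighbours is 22 to 33 mm above it and, pressed, sinks between them, pushing them aside.
- stone_6: one of nine grey ceramic deburring stones, eight-sided barrels 31 mm across flats, rims chamfered 6 mm at 45 degrees, 35 g, worn unevenly: 22 to 27 mm tall. Origin: its centre, z its axis. Lying on the tin's floor its centre is 11 to 14 mm above the floor (to 17 if tipped); a proud one riding on its neighbours is 22 to 33 mm above it and, pressed, sinks between them, pushing them aside.
- stone_7: one of nine grey ceramic deburring stones, eight-sided barrels 31 mm across flats, rims chamfered 6 mm at 45 degrees, 35 g, worn unevenly: 22 to 27 mm tall. Origin: its centre, z its axis. Lying on the tin's floor its centre is 11 to 14 mm above the floor (to 17 if tipped); a proud one riding on its neighbours is 22 to 33 mm above it and, pressed, sinks between them, pushing them aside.
- stone_8: one of nine grey ceramic deburring stones, eight-sided barrels 31 mm across flats, rims chamfered 6 mm at 45 degrees, 35 g, worn unevenly: 22 to 27 mm tall. Origin: its centre, z its axis. Lying on the tin's floor its centre is 11 to 14 mm above the floor (to 17 if tipped); a proud one riding on its neighbours is 22 to 33 mm above it and, pressed, sinks between them, pushing them aside.
- stone_9: one of nine grey ceramic deburring stones, eight-sided barrels 31 mm across flats, rims chamfered 6 mm at 45 degrees, 35 g, worn unevenly: 22 to 27 mm tall. Origin: its centre, z its axis. Lying on the tin's floor its centre is 11 to 14 mm above the floor (to 17 if tipped); a proud one riding on its neighbours is 22 to 33 mm above it and, pressed, sinks between them, pushing them aside.
- alcohol_bottle: white bottle with a red cap, 52 mm diameter, 128 mm tall, bystander; origin at the centre of the underside.
- sample_jar: small white jar with a dark cap, 44 mm diameter, 46 mm tall, bystander; origin at the centre of the underside.
- durometer: hand-held dial gauge lying on its back, 98 x 59 x 25 mm, bystander; origin at the centre of the underside.
Mind the look-alikes: they are no part of the job. What is shaped like the stone_9 but orange is not meant. There is more than one size of the tamper; the job needs the larger.

How it is judged (in metres and radians):
On the way, in this order (a step that is already met when the one before it is completed fails the run):
1. the tamper is picked up off the table (height (world z) of tamper above 0.02 m), for 0.2 s.
2. with all nine stones level (centres under 18.5 mm above the tin's floor) the tamper's foot presses with at least 12 N for 0.3 s within 20 mm of the tin's middle (z of each of stone_1, stone_2, stone_3, stone_4, stone_5, stone_6, stone_7, stone_8, stone_9 in the frame of tin_floor below 0.0185 m and horizontal distance between each of stone_1, stone_2, stone_3, stone_4, stone_5, stone_6, stone_7, stone_8, stone_9 and tin_floor below 0.07 m and contact force between tamper_foot and anything else above 12 N and horizontal distance between tamper_foot and tin_floor below 0.02 m and z of tamper_foot in the frame of tin_floor below 0.036 m), for 0.3 s.
3. the tamper stands upright on the table again (angle between tamper's own z axis and vertical below 0.08 rad and height (world z) of tamper between -0.004 and 0.004 m and linear speed of tamper below 0.02 m/s), for 0.2 s.
At the end, for the whole second after the job is handed in: All nine stones lie in the tin with their centres less than 18.5 mm above its floor, the lid is shut (within 0.04 rad), and the tamper stands upright (within 0.08 rad) and still on the table (all of step 3 and z of each of stone_1, stone_2, stone_3, stone_4, stone_5, stone_6, stone_7, stone_8, stone_9 in the frame of tin_floor below 0.0185 m and horizontal distance between each of stone_1, stone_2, stone_3, stone_4, stone_5, stone_6, stone_7, stone_8, stone_9 and tin_floor below 0.07 m and value of joint lid below 0.04 rad); the robot touches nothing.
It fails at once if over the tin the tamper's foot presses with more than 22 N (contact force between tamper_foot and anything else above 22 N and horizontal distance between tamper_foot and tin_floor below 0.09 m).
It fails at once if the gripper's fingers touch a stone (contact force between the fingers and stone_1 above 0.5 N or contact force between the fingers and stone_2 above 0.5 N or contact force between the fingers and stone_3 above 0.5 N or contact force between the fingers and stone_4 above 0.5 N or contact force between the fingers and stone_5 above 0.5 N or contact force between the fingers and stone_6 above 0.5 N or contact force between the fingers and stone_7 above 0.5 N or contact force between the fingers and stone_8 above 0.5 N or contact force between the fingers and stone_9 above 0.5 N).
It fails at once if the bottle, the jar or the gauge is moved more than 20 mm or toppled (distance of any of alcohol_bottle, sample_jar, durometer from where it was at the start of the episode above 0.02 m or angle between any of alcohol_bottle, sample_jar, durometer's own z axis and vertical above 0.3 rad).
It also fails if it takes over 72 s, if anything falls off the work surface, if the arm or the gripper's body presses on something with over 40 N, if the wrist force passes 120 N, or if a joint passes its speed limit or range.

## Robot

A 7-joint arm with a two-finger parallel gripper is mounted at the origin on a cart in front of the work surface, level with it; the furniture and walls round the work are solid. World frame = base frame: x ahead of the robot, y to its left, z up, the work surface at z = 0. Lengths are in mm, angles in rad, forces in N, time in s.
With the tool pointing down it reaches from about 425 to 825 mm from the base axis. Payload 3.6 kg.
Tool frame: the origin (TCP) lies at the very end of the fingers, on their centre line; the grasp point (between the pads) lies tcp_to_grasp behind it (tcp_to_grasp is the distance from the TCP to the grasp point, in mm); z points along the fingers, y is the line along which they close (so a half turn about z gives the same grasp; the last joint's range is limited). The gripper opens to 93 mm and grips with 3 to 60 N. Pads are 15 mm wide; open, the fingers measure 128 mm over their backs; the gripper's body (75 mm by 188 mm) begins 65 mm behind the grasp point.
Start: joints at [1.306, 0.615, -0.013, 1.423, 0.008, 1.103, -0.04], TCP at [153.131, -631.674, 218.64] pointing down, gripper open.
Joint ranges: [-3.12, 3.12], [-0.3, 2.06], [-1.34, 1.32], [0.26, 2.42], [-1.36, 4.5], [0.01, 1.98], [-2.84, 2.84]. Speed limits (rad/s): [2.79, 2.79, 3.14, 3.14, 3.14, 3.14, 3.14].

## Interface

Orientations are given as a unit quaternion [w, x, y, z].
In Python, from station import observe, grab_frame, calibration, finish_job, tcp_to_grasp gives the robot as it stands.
- The arm moves only by the shell command python3 -m inch 'ROWS' [FORCE]. ROWS is JSON, a list of rows, each a list of 3 entries, a list of its own where there are three numbers: the shift along the tool's x, y, z in units of 60 mm (1.0 is 60 mm), then the turn, a rotation vector about the tool's x, y, z in units of 5 degrees (1.0 is 5 degrees), then the opening, from 0 (shut) to 1 (fully open). A call has 1 to 5 rows; each row shifts and turns the commanded pose from where the row before left it, along the tool's axes as they then stand; what a row does not reach is not made up. A row lasts 1/8 s, in which the tool goes at most 62.5 mm and 10.7 degrees, less where a joint would pass 70% of its speed; a pose out of reach is approached as far as the arm can. A call is refused whole if a number of a shift passes 1 or a number of a turn 1, either way. A call with a gripper value outside its range is refused whole. The fingers move at their own pace and stop on an object; FORCE is the grip in N (left out, the last holds). Time passes only in rows, so rows that do not move let the fingers close. It gives the time, the measured TCP pose, the force, the opening and the grip force at its end, in the units of the state.
- observe(): the state, without advancing time (a new reading comes with each control period).
- grab_frame(name): name is "scene" or "side" or "wrist"; returns the picture (480x640x3 uint8, red, green, blue); there is no depth.
- calibration(name): a dict with "camera_matrix" (3x3 intrinsics, pixels), "extrinsics" (4x4, takes a point from world to camera coordinates). Camera axes: x right, y down, z forward; pixel columns grow to the right and rows downward; lengths in mm; the calibration is good to about 2 mm. A picture is of the moment at which its call begins: read the wrist's pose just before it. calibration takes no time and is no camera call; for the wrist camera it gives the pose at the moment of the call.
- finish_job(): hands the job in; it is judged then, once.
The state is a dict: "time": time; "qpos": joint angles; "joint_velocities": joint speeds; "tau": joint torques, N m; "position": TCP position; "ee_rot": TCP orientation; "force": force on the tool from outside, world axes, zero at the start; "moment": the same for the moment, N m; "grip_width": finger opening in mm; "finger_force": force on a finger pad.
Only numpy, scipy, OpenCV 4.12 (cv2) and the standard library are available. Lean on these libraries where they do the work, as an engineer would, in place of code of your own. Each camera call takes 0.05 s, during which the arm holds its last target. There are 200 camera calls.

## Working session

There is one attempt and no reset: what is moved stays moved. The work goes in short steps, Python scripts to look and compute and a shell command to move; the robot and the scene stay as the last step left them, time stands still between calls to the robot, and variables do not carry over. Pictures are saved under pics/ and viewed, at most 10 in all, crops included, and the job is handed in when it is done.

```bash
mkdir -p pics; ls
python3 - <<'E'
from station import *
import cv2,numpy as np
o=observe();print(o,tcp_to_grasp)
a=grab_frame("scene");b=grab_frame("side")
cv2.imwrite("pics/scene.png",a[...,::-1]);cv2.imwrite("pics/side.png",b[...,::-1])
for n in("scene","side","wrist"):
  c=calibration(n);print(n,np.round(c["camera_matrix"],1).tolist(),np.round(c["extrinsics"],3).tolist())
E
```

```text
pics
{'time': 0.0, 'qpos': array([ 1.30648384,  0.61593133, -0.01263125,  1.42492788,  0.0081282 ,
        1.10338468, -0.04040943]), 'joint_velocities': array([-0.00096325,  0.00050662,  0.00117286, -0.00145429,  0.00026533,
       -0.00133713,  0.00174263]), 'tau': array([ 1.38961848e-03, -4.58924246e+01,  2.09302912e-01, -1.65744781e+01,
       -6.11828500e-02,  2.05330312e-02,  2.31330732e-04]), 'position': array([ 152.94363861, -630.92031618,  217.46368393]), 'ee_rot': array([-1.28757616e-03,  9.92933262e-01,  1.18666958e-01, -1.81413358e-04]), 'force': array([-0.33872369,  0.11055467, -0.08009125]), 'moment': array([-0.03712954, -0.02659518,  0.0356333 ]), 'finger_force': 0.0, 'grip_width': 93.53007909863028} 18.8
scene [[451.3, 0.0, 314.4], [0.0, 451.3, 238.4], [0.0, 0.0, 1.0]] [[-0.584, -0.811, -0.017, 350.505], [-0.617, 0.458, -0.639, 322.778], [0.527, -0.363, -0.769, 713.767], [0.0, 0.0, 0.0, 1.0]]
side [[456.1, 0.0, 319.6], [0.0, 456.1, 243.6], [0.0, 0.0, 1.0]] [[-0.989, -0.149, -0.004, 535.049], [-0.1, 0.685, -0.722, 48.851], [0.11, -0.713, -0.692, 947.555], [0.0, 0.0, 0.0, 1.0]]
wrist [[385.5, 0.0, 318.9], [0.0, 385.5, 245.3], [0.0, 0.0, 1.0]] [[0.235, -0.972, -0.003, -647.504], [-0.936, -0.227, 0.271, -32.02], [-0.264, -0.061, -0.963, 392.794], [0.0, 0.0, 0.0, 1.0]]
```

View pics/scene.png

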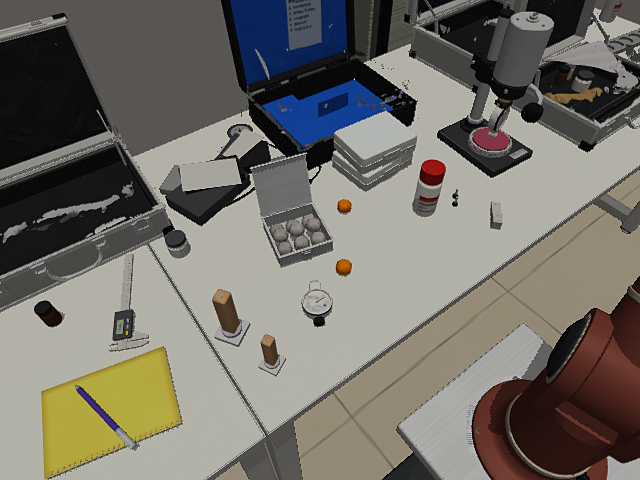

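View pics/side.png

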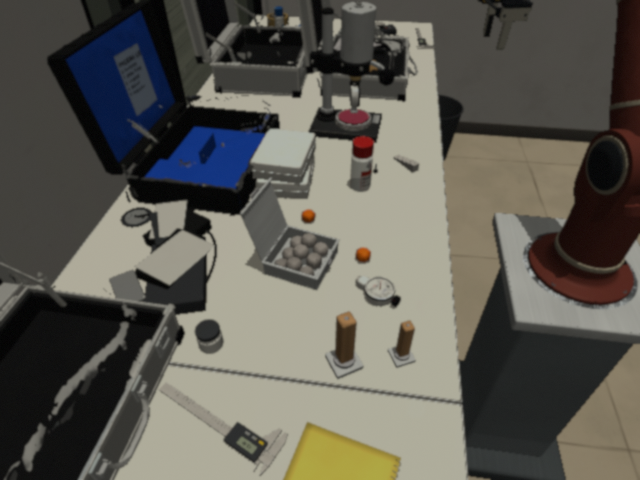

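The scene view shows the large tamper at (226,310), the tin at (297,232) with its lid leaning back, and the gauge at (317,303). In the side view the tamper is at (345,345) and the tin at (300,257). I'll zoom in on both.

```bash
cat > h.py <<'E'
from station import *
import cv2,numpy as np
from scipy.spatial.transform import Rotation as R
def ray(c,p):
    K,E=np.array(c["camera_matrix"]),np.array(c["extrinsics"]);r=E[:3,:3].T
    d=r@np.linalg.solve(K,[p[0],p[1],1]);return -r@E[:3,3],d/np.linalg.norm(d)
def plane(c,p,z):
    o,d=ray(c,p);return o+d*(z-o[2])/d[2]
def tri(l):
    A=np.zeros((3,3));b=np.zeros(3)
    for c,p in l:
        o,d=ray(c,p);P=np.eye(3)-np.outer(d,d);A+=P;b+=P@o
    x=np.linalg.solve(A,b);return x,[round(float(np.linalg.norm((np.eye(3)-np.outer(d,d))@(x-o))),1) for o,d in (ray(*q) for q in l)]
def proj(c,X):
    K,E=np.array(c["camera_matrix"]),np.array(c["extrinsics"]);q=K@(E[:3,:3]@np.asarray(X)+E[:3,3]);return q[:2]/q[2]
def tool():
    o=observe();q=o["ee_rot"];return o,R.from_quat([q[1],q[2],q[3],q[0]])
def togo(p,yaw=None):
    "shift to TCP position p in tool axes, units of 60 mm"
    o,r=tool();return np.round(r.inv().apply(np.array(p)-o["position"])/60,2)
E
python3 - <<'E'
import cv2,numpy as np
a=cv2.imread("pics/scene.png");b=cv2.imread("pics/side.png")
f=lambda im,x,y,w,h:cv2.resize(im[y:y+h,x:x+w],(400,300),interpolation=cv2.INTER_CUBIC)
cv2.imwrite("pics/z1.png",np.vstack([np.hstack([f(a,195,275,100,75),f(a,240,145,100,75+0)]),np.hstack([f(b,315,305,100,75),f(b,240,205,100,75)])]))
E
```

```text
(no output)
```

View pics/z1.png

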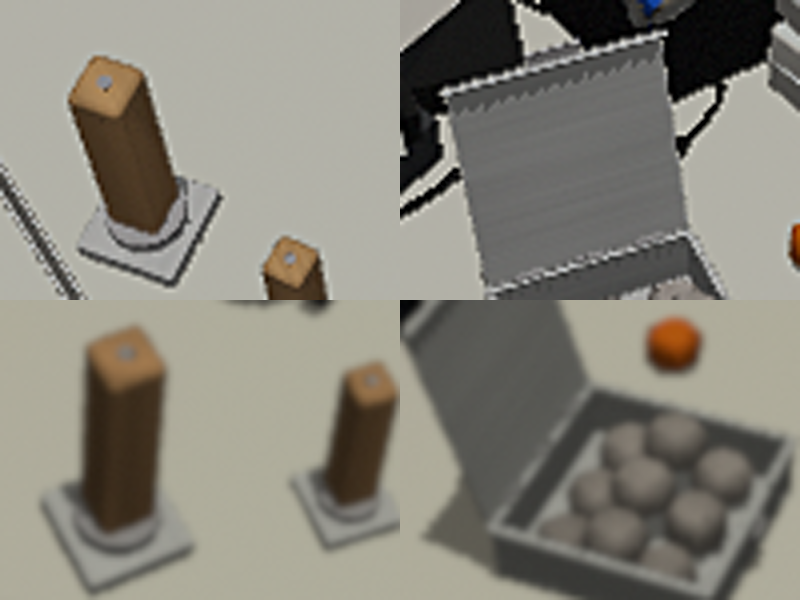

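The crops show the larger tamper's handle top at about scene (221.3,295.5) and side (346.5,318.3). They also show the foot corners, the tin rim corners and the lid's free edge.

Run:
```python
from h import *
np.set_printoptions(precision=1,suppress=True)
s,d=calibration("scene"),calibration("side")
print("top",tri([(s,(221.25,295.5)),(d,(346.5,318.25))]))
for c,l in((s,[(214.5,337),(238.25,345.75),(250.5,323.75)]),(d,[(325,355),(338.75,377.5),(363.25,366.75)])):
    P=[plane(c,p,6) for p in l];print("foot",P,"centre",(P[0]+P[2])/2,[np.degrees(np.arctan2(*(b-a)[1::-1])) for a,b in zip(P,P[1:])])
T=[plane(d,p,37) for p in((263,262.5),(287.5,227),(338.75,239.5))]
print("tin",T,"centre",(T[0]+T[2])/2,[np.linalg.norm(b-a) for a,b in zip(T,T[1:])],[np.degrees(np.arctan2(*(b-a)[1::-1])) for a,b in zip(T,T[1:])])
print([proj(s,t) for t in T])
a,b=plane(s,(251.25,168.25),150),plane(s,(306.25,153.75),150);print("lid",a,b,proj(d,a),proj(d,b))
o,r=tool();print(o["position"],r.as_matrix())
for n,l in dict(durom=((317,303),(380,290)),jar=((176,237),(208,325)),bottle=((432,170),(363,145)),small=((268,340),(407,325))).items(): print(n,tri([(s,l[0]),(d,l[1])]))
```

```text
top (array([455.2, 293. , 124.8]), [1.1, 1.1])
foot [array([463.2, 326.2,   6. ]), array([421.7, 299.4,   6. ]), array([447.5, 258.3,   6. ])] centre [455.3 292.2   6. ] [np.float64(-147.09721030047908), np.float64(-57.92439765615877)]
foot [array([488.2, 288.5,   6. ]), array([459.5, 327.9,   6. ]), array([420.7, 301.7,   6. ])] centre [454.5 295.1   6. ] [np.float64(126.09158596983008), np.float64(-145.9834558760566)]
tin [array([637.8, 115.7,  37. ]), array([610.6,   4.2,  37. ]), array([496.2,  27.4,  37. ])] centre [567.   71.5  37. ] [np.float64(114.74084135353579), np.float64(116.65824400433797)] [np.float64(-103.70942940898031), np.float64(168.5379951368391)]
[array([260.7, 219.2]), array([309.8, 204.3]), array([332.6, 240.9])]
lid [673.7 101.8 150. ] [643.6 -13.6 150. ] [240.4 212.9] [270.3 178. ]
[ 153.  -631.   217.6] [[ 1.   0.2 -0. ]
 [ 0.2 -1.   0. ]
 [-0.  -0.  -1. ]]
durom (array([403. , 135.6,  17.6]), [1.2, 1.2])
jar (array([691.6, 286.9,  48.7]), [1.0, 1.0])
bottle (array([ 470.2, -212.6,  121.5]), [0.6, 0.6])
small (array([358.3, 265.7,  88.7]), [0.4, 0.4])
```

Run:
```python
from h import *
np.set_printoptions(precision=1,suppress=True)
s,d=calibration("scene"),calibration("side")
for c,l in((s,[(438,135),(485,178),(533,153)]),(d,[(310,135),(378,140),(383,115)])):print([plane(c,p,0) for p in l])
print("motor top",tri([(s,(532,20)),(d,(359,8))]))
w=np.array([[400,-350,217],[490,-120,217],[500,100,217],[455,293,217]]);o,r=tool();p=o["position"]
for x in w: print(r.inv().apply(x-p)/60);p=x
```

```text
[array([ 645.1, -442.1,    0. ]), array([ 456.9, -411. ,    0. ]), array([ 446.5, -581.8,    0. ])]
[array([ 636.1, -442.4,    0. ]), array([ 438. , -442.8,    0. ]), array([ 431. , -592.5,    0. ])]
motor top (array([ 515.3, -479.3,  339.9]), [1.9, 1.9])
[ 5.1 -3.6  0. ]
[ 2.4 -3.4  0. ]
[ 1.  -3.5  0. ]
[ 0.  -3.3  0. ]
```

```bash
python3 -m inch '[[[0.57,-0.55,0],[0,0,0],1],[[0.57,-0.55,0],[0,0,0],1],[[0.57,-0.55,0],[0,0,0],1],[[0.57,-0.55,0],[0,0,0],1],[[0.57,-0.55,0],[0,0,0],1]]'
python3 -m inch '[[[0.57,-0.55,0],[0,0,0],1],[[0.57,-0.55,0],[0,0,0],1],[[0.7,-0.68,0],[0,0,0],1],[[0.7,-0.68,0],[0,0,0],1],[[0.7,-0.68,0],[0,0,0],1]]'
python3 -m inch '[[[0.7,-0.68,0],[0,0,0],1],[[0.7,-0.68,0],[0,0,0],1],[[0.24,-0.8,0],[0,0,0],1],[[0.24,-0.8,0],[0,0,0],1],[[0.24,-0.8,0],[0,0,0],1]]'
python3 -m inch '[[[0.24,-0.8,0],[0,0,-1],1],[[0,0,0],[0,0,-1],1],[[0,0,0],[0,0,-1],1],[[0,0,0],[0,0,-0.9],1]]'
python3 - <<'E'
from h import *
o,r=tool();print(o["time"],o["position"],r.as_matrix().round(3).tolist(),o["force"],o["qpos"].round(2))
c=calibration("wrist");cv2.imwrite("pics/w1.png",grab_frame("wrist")[...,::-1]);print(togo((455,293,215)))
E
```

```text
time: 0.72
position: [281.0, -429.4, 218.3]
ee_rot: [-0.0, 0.993, 0.119, -0.0]
force: [0.3, -0.3, -0.5]
grip_width: 93.1
finger_force: 0.0
time: 1.35
position: [425.5, -200.5, 218.5]
ee_rot: [-0.0, 0.993, 0.118, -0.0]
force: [0.8, -0.8, -0.1]
grip_width: 93.2
finger_force: 0.0
time: 1.98
position: [495.2, 48.6, 218.4]
ee_rot: [0.0, 0.993, 0.119, -0.0]
force: [1.1, 0.2, -0.6]
grip_width: 92.9
finger_force: 0.0
time: 2.48
position: [497.7, 97.2, 218.3]
ee_rot: [-0.0, 0.958, 0.287, -0.001]
force: [0.5, -0.3, 0.1]
grip_width: 93.1
finger_force: 0.0
2.475 [497.72555341  97.20230607 218.27068206] [[0.836, 0.549, -0.001], [0.549, -0.836, -0.0], [-0.001, -0.0, -1.0]] [ 0.45234005 -0.30558169  0.11349821] [-0.05  0.41 -0.27  1.82  0.13  0.93 -1.36]
[ 1.2  -3.12  0.05]
```

View pics/w1.png

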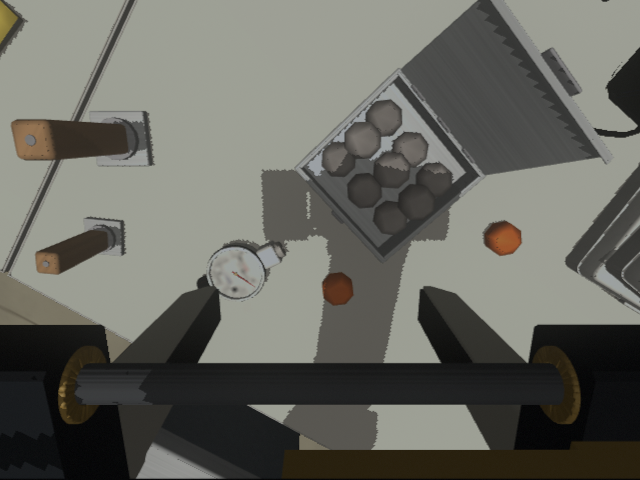

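The wrist view shows the tamper foot square to the image, with its top face around (91–153,110–165) and the handle top at (32,140). The tin rim corners are (400,70), (300,168), (383,258) and (482,176). The lid's free edge runs from (490,0) to (608,160).

Run:
```python
from h import *
np.set_printoptions(precision=1,suppress=True)
s,d,w=map(calibration,("scene","side","wrist"))
print("top",tri([(s,(221.25,295.5)),(d,(346.5,318.25)),(w,(32,140))]))
P=[plane(w,p,6) for p in((91,110),(149,110),(153,166),(90,166))];print("foot",P,np.mean(P,0))
T=[plane(w,p,37) for p in((400,70),(300,168),(383,259),(482,176))];print("tin",T,np.mean(T,0),[(np.linalg.norm(b-a),np.degrees(np.arctan2(*(b-a)[1::-1]))) for a,b in zip(T,T[1:])])
for t in T: print(proj(s,t),proj(d,t))
L=tri([(s,(306.25,153.75)),(w,(609,160))]);print("lid corner",L)
print(togo((455,293.5,215)))
```

```text
top (array([455.2, 293.7, 125.6]), [1.4, 1.1, 0.9])
foot [array([463.4, 330.1,   6. ]), array([493.1, 284.9,   6. ]), array([449.1, 258.7,   6. ]), array([415.6, 309.6,   6. ])] [455.3 295.8   6. ]
tin [array([641.9, 112.5,  37. ]), array([528.5, 138.9,  37. ]), array([500.2,  27.4,  37. ]), array([612. ,  -0.8,  37. ])] [570.6  69.5  37. ] [(np.float64(116.4198803551388), np.float64(166.9133557975151)), (np.float64(115.07130956524756), np.float64(-104.2281564816687)), (np.float64(115.28781232853915), np.float64(-14.155793708571334))]
[261.  217.4] [261.4 261.2]
[279.1 256.4] [315.3 277. ]
[331.5 239.7] [336.9 239.3]
[311.3 203. ] [287.3 225.4]
lid corner (array([644.7, -14. , 148.7]), [0.4, 0.4])
[ 1.2 -3.1  0.1]
```

```bash
python3 -m inch '[[[0.3,-0.78,0],[0,0,0],1],[[0.3,-0.78,0],[0,0,0],1],[[0.3,-0.78,0],[0,0,0],1],[[0.3,-0.78,0],[0,0,0],1],[[0,0,0.5],[0,0,0],1]]'
python3 -m inch '[[[0,0,0.8],[0,0,0],1],[[0,0,0.8],[0,0,0],1],[[0,0,0.2],[0,0,0],1],[[0,0,0],[0,0,0],1]]' 40
python3 -m inch '[[[0,0,0],[0,0,0],0.2],[[0,0,0],[0,0,0],0.2],[[0,0,0],[0,0,0],0.2],[[0,0,0],[0,0,0],0.2]]' 40
```

```text
time: 3.15
position: [455.1, 300.0, 190.2]
ee_rot: [-0.003, 0.957, 0.289, 0.003]
force: [-0.4, -0.8, -0.7]
grip_width: 92.9
finger_force: 0.0
time: 3.65
position: [456.2, 293.3, 80.7]
ee_rot: [0.0, 0.959, 0.285, -0.0]
force: [0.2, 0.8, 0.6]
grip_width: 93.0
finger_force: 0.0
time: 4.15
position: [456.3, 293.3, 81.2]
ee_rot: [-0.0, 0.959, 0.285, 0.0]
force: [0.5, -0.4, 0.2]
grip_width: 57.9
finger_force: 0.0
```

```bash
python3 -m inch '[[[0,0,0],[0,0,0],0.2],[[0,0,0],[0,0,0],0.2],[[0,0,0],[0,0,0],0.2],[[0,0,0],[0,0,0],0.2],[[0,0,0],[0,0,0],0.2]]' 40
python3 -m inch '[[[0,0,0],[0,0,0],0.1],[[0,0,0],[0,0,0],0.1],[[0,0,0],[0,0,0],0.1]]' 40
```

```text
time: 4.78
position: [456.0, 293.3, 80.6]
ee_rot: [-0.0, 0.958, 0.285, -0.0]
force: [-0.6, 0.4, -0.9]
grip_width: 25.5
finger_force: 40.0
time: 5.15
position: [456.0, 293.3, 80.6]
ee_rot: [-0.0, 0.959, 0.285, -0.0]
force: [-0.3, 1.1, -1.5]
grip_width: 26.1
finger_force: 40.0
```

```bash
python3 -m inch '[[[0,0,-0.2],[0,0,0],0.1],[[0,0,-0.5],[0,0,0],0.1],[[0,0,-0.6],[0,0,0],0.1],[[0,0,-0.5],[0,0,0],0.1],[[0,0,0],[0,0,0],0.1]]'
python3 -m inch '[[[-0.09,0.83,0],[0,0,0],0.1],[[-0.09,0.83,0],[0,0,0],0.1],[[-0.09,0.83,0],[0,0,0],0.1],[[-0.09,0.83,0],[0,0,0],0.1],[[-0.09,0.82,0],[0,0,0],0.1]]'
python3 -m inch '[[[0,0,0],[0,0,0.93],0.1],[[0,0,0],[0,0,0.93],0.1],[[0,0,0],[0,0,0.93],0.1],[[0,0,0],[0,0,0.93],0.1],[[0,0,0],[0,0,0.93],0.1]]'
python3 -m inch '[[[0,0,0],[0,0,0.93],0.1],[[0,0,0],[0,0,0.93],0.1],[[0,0,0],[0,0,0.93],0.1],[[0,0,0],[0,0,0.93],0.1],[[0,0,0],[0,0,0.93],0.1]]'
python3 - <<'E'
from h import *
o,r=tool();print(o,r.as_matrix().round(3).tolist())
f=lambda im,x,y,w,h:cv2.resize(im[y:y+h,x:x+w],(400,600),interpolation=cv2.INTER_CUBIC)
a=grab_frame("scene")[...,::-1];b=grab_frame("side")[...,::-1];cv2.imwrite("pics/s2.png",a);cv2.imwrite("pics/d2.png",b)
g=lambda im,x,y:cv2.resize(im[y:y+120,x:x+80],(400,600),interpolation=cv2.INTER_CUBIC)
cv2.imwrite("pics/z2.png",np.hstack([g(a,258,150),g(b,260,175)]))
E
```

```text
time: 5.78
position: [457.4, 294.1, 191.2]
ee_rot: [-0.001, 0.959, 0.285, 0.003]
force: [0.0, -0.8, -3.5]
grip_width: 25.5
finger_force: 40.0
time: 6.4
position: [568.6, 68.5, 186.8]
ee_rot: [-0.0, 0.959, 0.285, -0.002]
force: [1.3, 0.5, -3.7]
grip_width: 25.7
finger_force: 40.0
time: 7.02
position: [567.8, 70.0, 186.6]
ee_rot: [0.0, 0.996, 0.085, -0.002]
force: [-0.0, -0.1, -3.2]
grip_width: 25.6
finger_force: 40.0
time: 7.65
position: [567.8, 70.1, 186.7]
ee_rot: [0.001, 0.993, -0.118, -0.002]
force: [-0.1, -0.1, -3.5]
grip_width: 26.1
finger_force: 40.0
{'time': 7.65, 'qpos': array([-0.13217151,  0.52812279, -0.04498744,  1.69372116,  0.02861923,
        0.9246766 , -1.99523239]), 'joint_velocities': array([-0.11509682, -0.00606779,  0.17705165,  0.00398544, -0.11031992,
       -0.00605159, -0.5387839 ]), 'tau': array([  0.46180889, -42.3871243 ,  -0.31868046, -15.87192535,
         0.0970781 ,  -0.05717881,   0.35726809]), 'position': array([567.75118695,  70.09589657, 186.65455476]), 'ee_rot': array([ 7.00212234e-04,  9.93039799e-01, -1.17759710e-01, -2.02928097e-03]), 'force': array([-0.10492086, -0.12026834, -3.46573512]), 'moment': array([ 0.07101845,  0.04376814, -0.0285443 ]), 'finger_force': 39.97695565223694, 'grip_width': 26.1058025739932} [[0.972, -0.234, -0.004], [-0.234, -0.972, -0.001], [-0.004, 0.002, -1.0]]
```

View pics/z2.png

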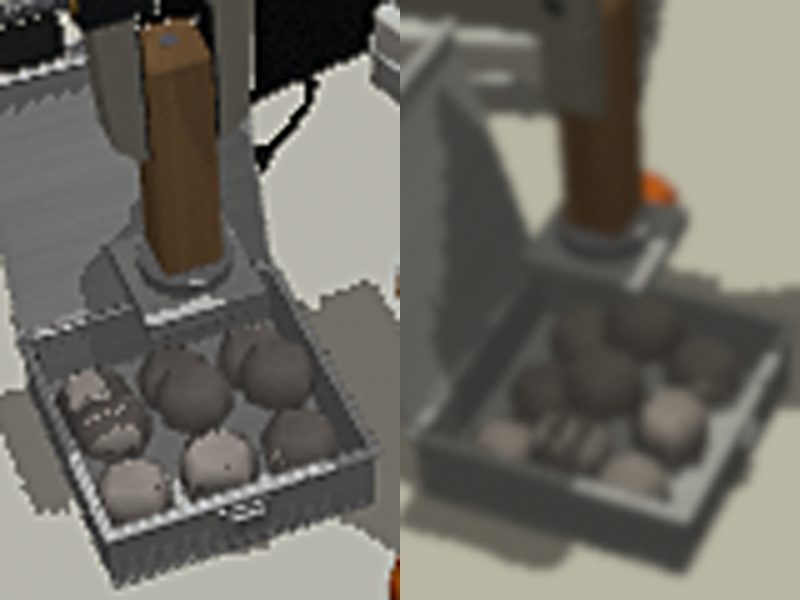

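The crops show nine stones roughly 3x3 with the tamper square over the tin. The middle-row stones look proud, at crop scene (195,395) / (278,372) and side (605,378) / (645,325). I'll triangulate all nine.

Run:
```python
from h import *
np.set_printoptions(precision=1,suppress=True)
s,d=calibration("scene"),calibration("side")
A=dict(a=(135,490,632,475),b=(218,462,672,420),c=(302,440,705,365),d=(105,420,575,440),e=(195,395,605,378),f=(278,372,645,325),g=(85,385,505,440),h=(165,370,540,385),i=(245,352,583,330))
th=np.radians(-13.5);M=np.array([[np.cos(th),np.sin(th)],[-np.sin(th),np.cos(th)]])
for k,v in A.items():
    x,e=tri([(s,(v[0]/5+258,v[1]/5+150)),(d,((v[2]-400)/5+260,v[3]/5+175))]);print(k,M@(x[:2]-[569,70.5]),x[2]-3,e)
print(tool()[0]["position"])
```

```text
a [-27.3  35.1] 19.442710111257615 [0.9, 0.9]
b [-28.5  -1.6] 18.905974788663418 [0.9, 0.9]
c [-27.6 -40.4] 14.65094385708181 [0.7, 0.7]
d [-3.6 38.9] 37.228824176269185 [1.5, 1.5]
e [ 1.8 -3.3] 29.978408241224265 [0.5, 0.5]
f [  0.2 -40.9] 28.579064031128727 [1.3, 1.3]
g [28.9 37.8] 24.203762351604425 [2.0, 2.0]
h [30.   0.6] 18.786623743038422 [0.3, 0.3]
i [ 26.4 -35.8] 19.14570241874866 [0.2, 0.2]
[567.9  70.2 186.9]
```

```bash
python3 -m inch '[[[0,-0.45,0],[0,0,0],0.1],[[0,0,0.3],[0,0,0],0.1],[[0,0,0.3],[0,0,0],0.1],[[0,0,0.1],[0,0,0],0.1],[[0,0,0],[0,0,0],0.1]]'
python3 -m inch '[[[0,0,0.03],[0,0,0],0.1],[[0,0,0.03],[0,0,0],0.1],[[0,0,0],[0,0,0],0.1]]' | egrep 'pos|force'
python3 -m inch '[[[0,0,0.03],[0,0,0],0.1],[[0,0,0.03],[0,0,0],0.1],[[0,0,0],[0,0,0],0.1]]' | egrep 'pos|force'
```

```text
time: 8.38
position: [575.0, 96.5, 146.0]
ee_rot: [0.0, 0.993, -0.116, -0.001]
force: [-0.1, 0.5, -2.4]
grip_width: 25.9
finger_force: 40.0
position: [575.6, 96.7, 143.3]
force: [0.1, -0.4, -2.8]
finger_force: 40.0
position: [575.3, 96.7, 139.3]
force: [-0.5, -0.3, -2.4]
finger_force: 40.0
```

```bash
for n in 1; do :; done
python3 -m inch '[[[0,0,0.03],[0,0,0],0.1],[[0,0,0.03],[0,0,0],0.1]]' | egrep 'pos|^force'
python3 -m inch '[[[0,0,0.02],[0,0,0],0.1],[[0,0,0],[0,0,0],0.1]]' | egrep 'pos|^force'
python3 -m inch '[[[0,0,0.02],[0,0,0],0.1],[[0,0,0],[0,0,0],0.1]]' | egrep 'pos|^force'
python3 -m inch '[[[0,0,0.02],[0,0,0],0.1],[[0,0,0],[0,0,0],0.1]]' | egrep 'pos|^force'
```

```text
position: [575.5, 96.8, 135.8]
force: [0.0, 0.8, -4.2]
position: [575.4, 96.7, 134.5]
force: [-0.1, -0.2, -3.3]
position: [575.5, 96.7, 133.4]
force: [0.2, -0.5, -2.9]
position: [575.4, 96.7, 132.2]
force: [0.0, -0.7, -4.7]
```

```bash
python3 -m inch '[[[0,0,0.02],[0,0,0],0.1],[[0,0,0],[0,0,0],0.1]]' | egrep 'pos|^force'
python3 -m inch '[[[0,0,0.02],[0,0,0],0.1],[[0,0,0],[0,0,0],0.1]]' | egrep 'pos|^force'
python3 -m inch '[[[0,0,0.02],[0,0,0],0.1],[[0,0,0],[0,0,0],0.1]]' | egrep 'pos|^force'
python3 -m inch '[[[0,0,0.02],[0,0,0],0.1],[[0,0,0],[0,0,0],0.1]]' | egrep 'pos|^force'
```

```text
position: [575.4, 96.7, 131.0]
force: [0.1, -0.4, -3.7]
position: [575.4, 96.7, 129.8]
force: [-0.2, -0.5, -2.7]
position: [575.4, 96.7, 128.6]
force: [0.4, 0.7, -4.2]
position: [575.4, 96.7, 127.4]
force: [0.8, 0.4, -3.8]
```

```bash
python3 -m inch '[[[0,0,0.02],[0,0,0],0.1],[[0,0,0],[0,0,0],0.1]]' | egrep 'pos|^force'
python3 -m inch '[[[0,0,0.02],[0,0,0],0.1],[[0,0,0],[0,0,0],0.1]]' | egrep 'pos|^force'
python3 -m inch '[[[0,0,0.02],[0,0,0],0.1],[[0,0,0],[0,0,0],0.1]]' | egrep 'pos|^force'
python3 -m inch '[[[0,0,0.02],[0,0,0],0.1],[[0,0,0],[0,0,0],0.1]]' | egrep 'pos|^force'
```

```text
position: [575.4, 96.7, 126.2]
force: [-0.1, -0.1, -3.1]
position: [575.4, 96.7, 125.0]
force: [-0.1, 0.0, -3.2]
position: [575.4, 96.7, 123.8]
force: [-0.8, -0.3, -3.9]
position: [575.5, 96.7, 122.6]
force: [-0.5, 0.1, -3.2]
```

```bash
python3 -m inch '[[[0,0,0.02],[0,0,0],0.1],[[0,0,0],[0,0,0],0.1]]' | egrep 'pos|^force'
python3 -m inch '[[[0,0,0.02],[0,0,0],0.1],[[0,0,0],[0,0,0],0.1]]' | egrep 'pos|^force'
python3 -m inch '[[[0,0,0.02],[0,0,0],0.1],[[0,0,0],[0,0,0],0.1]]' | egrep 'pos|^force'
python3 - <<'E'
from h import *
a=grab_frame("scene")[...,::-1];b=grab_frame("side")[...,::-1]
g=lambda im,x,y:cv2.resize(im[y:y+120,x:x+80],(400,600),interpolation=cv2.INTER_CUBIC)
cv2.imwrite("pics/z3.png",np.hstack([g(a,258,150),g(b,260,175)]))
E
```

```text
position: [575.7, 96.8, 121.6]
force: [0.5, 0.2, -3.0]
position: [575.5, 96.7, 120.2]
force: [-0.3, -0.2, -1.6]
position: [575.4, 96.6, 118.9]
force: [-1.3, -0.1, -3.9]
```

View pics/z3.png

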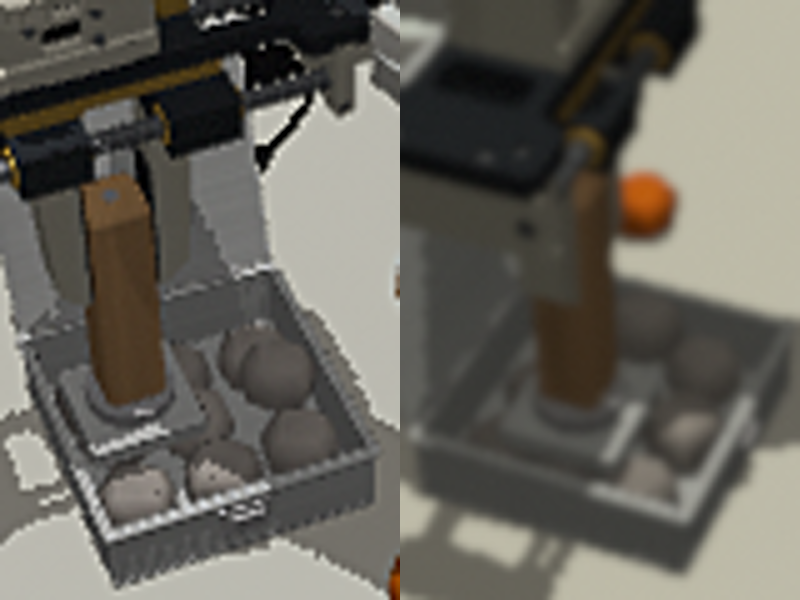

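The view shows the foot inside the tin near rim height over the left part, touching the first stones, and clear of the walls and lid. I'll continue in small steps.

```bash
python3 -m inch '[[[0,0,0.02],[0,0,0],0.1],[[0,0,0],[0,0,0],0.1]]' | egrep 'pos|^force'
python3 -m inch '[[[0,0,0.02],[0,0,0],0.1],[[0,0,0],[0,0,0],0.1]]' | egrep 'pos|^force'
python3 -m inch '[[[0,0,0.02],[0,0,0],0.1],[[0,0,0],[0,0,0],0.1]]' | egrep 'pos|^force'
```

```text
position: [575.3, 96.7, 117.7]
force: [-0.2, -0.5, -3.4]
position: [575.3, 96.7, 116.5]
force: [-0.0, 0.2, -3.9]
position: [575.4, 96.7, 115.4]
force: [0.2, 0.1, -3.9]
```

```bash
python3 -m inch '[[[0,0,0.02],[0,0,0],0.1],[[0,0,0],[0,0,0],0.1]]' | egrep 'pos|^force'
python3 -m inch '[[[0,0,0.02],[0,0,0],0.1],[[0,0,0],[0,0,0],0.1]]' | egrep 'pos|^force'
python3 -m inch '[[[0,0,0.02],[0,0,0],0.1],[[0,0,0],[0,0,0],0.1]]' | egrep 'pos|^force'
```

```text
position: [575.4, 96.7, 114.2]
force: [-0.0, -0.6, -3.0]
position: [575.4, 96.7, 113.0]
force: [-0.1, 0.0, -3.5]
position: [575.8, 96.9, 112.2]
force: [0.3, 0.3, -1.4]
```

```bash
python3 -m inch '[[[0,0,0.01],[0,0,0],0.1],[[0,0,0],[0,0,0],0.1]]' | egrep 'pos|^force'
python3 -m inch '[[[0,0,0.01],[0,0,0],0.1],[[0,0,0],[0,0,0],0.1]]' | egrep 'pos|^force'
```

```text
position: [575.9, 97.0, 111.9]
force: [-1.5, 0.7, 2.4]
position: [576.0, 97.1, 111.7]
force: [-0.9, 0.4, 5.3]
```

```bash
python3 -m inch '[[[0,0,0.01],[0,0,0],0.1],[[0,0,0],[0,0,0],0.1]]' | egrep 'time|pos|^force'
```

```text
time: 15.22
position: [576.2, 97.2, 111.6]
force: [-1.0, 0.8, 7.4]
```

```bash
python3 -m inch '[[[0,0,0.01],[0,0,0],0.1],[[0,0,0],[0,0,0],0.1]]' | egrep 'time|pos|^force'
python3 -m inch '[[[0,0,-0.2],[0,0,0],0.1],[[0,0.45,0],[0,0,0],0.1],[[0,0.45,0],[0,0,0],0.1]]' | egrep 'time|pos|^force'
python3 -m inch '[[[0,0,-0.02],[0,0,0],0.1],[[0,0,0],[0,0,0],0.1]]' | egrep 'time|pos|^force'
```

```text
time: 15.48
position: [576.4, 97.4, 111.5]
force: [-2.5, 0.6, 10.0]
time: 15.85
position: [563.2, 44.9, 121.5]
force: [-0.7, -0.3, -3.6]
time: 16.1
position: [563.1, 44.9, 122.5]
force: [-0.9, 0.2, -3.2]
```

```bash
python3 -m inch '[[[0,0,0.03],[0,0,0],0.1],[[0,0,0],[0,0,0],0.1]]' | egrep 'pos|^force'
python3 -m inch '[[[0,0,0.02],[0,0,0],0.1],[[0,0,0],[0,0,0],0.1]]' | egrep 'pos|^force'
python3 -m inch '[[[0,0,0.02],[0,0,0],0.1],[[0,0,0],[0,0,0],0.1]]' | egrep 'pos|^force'
python3 -m inch '[[[0,0,0.02],[0,0,0],0.1],[[0,0,0],[0,0,0],0.1]]' | egrep 'pos|^force'
```

```text
position: [562.8, 45.2, 120.5]
force: [-0.0, -0.2, -3.0]
position: [562.9, 44.4, 119.5]
force: [1.0, -0.5, -4.3]
position: [562.9, 44.2, 118.4]
force: [1.0, -0.4, -3.2]
position: [562.9, 44.2, 117.2]
force: [-0.6, 0.2, -3.1]
```

```bash
python3 -m inch '[[[0,0,0.02],[0,0,0],0.1],[[0,0,0],[0,0,0],0.1]]' | egrep 'pos|^force'
python3 -m inch '[[[0,0,0.02],[0,0,0],0.1],[[0,0,0],[0,0,0],0.1]]' | egrep 'pos|^force'
```

```text
position: [562.9, 44.2, 116.0]
force: [-0.1, -1.1, -3.2]
position: [562.9, 44.2, 114.8]
force: [-0.5, 1.0, -3.1]
```

```bash
python3 -m inch '[[[0,0,0.02],[0,0,0],0.1],[[0,0,0],[0,0,0],0.1]]' | egrep 'pos|^force'
python3 -m inch '[[[0,0,0.02],[0,0,0],0.1],[[0,0,0],[0,0,0],0.1]]' | egrep 'pos|^force'
```

```text
position: [563.2, 44.2, 113.8]
force: [0.1, -0.3, -2.5]
position: [564.1, 44.1, 113.1]
force: [0.9, -1.0, -0.3]
```

```bash
python3 -m inch '[[[0,0,0.01],[0,0,0],0.1],[[0,0,0],[0,0,0],0.1]]' | egrep 'pos|^force'
python3 -m inch '[[[0,0,0.01],[0,0,0],0.1],[[0,0,0],[0,0,0],0.1]]' | egrep 'time|pos|^force'
```

```text
position: [564.4, 44.1, 112.7]
force: [1.8, -1.1, 3.2]
time: 18.6
position: [564.9, 43.9, 112.4]
force: [2.5, -1.4, 5.0]
```

```bash
python3 -m inch '[[[0,0,0.01],[0,0,0],0.1],[[0,0,0],[0,0,0],0.1]]' | egrep 'pos|^force'
python3 -m inch '[[[0,0,0.01],[0,0,0],0.1],[[0,0,0],[0,0,0],0.1]]' | egrep 'time|pos|ee|^force'
```

```text
position: [565.5, 43.8, 112.1]
force: [2.7, -1.2, 5.5]
time: 19.1
position: [566.1, 43.5, 111.8]
ee_rot: [-0.0, 0.993, -0.117, 0.004]
force: [2.5, -2.0, 6.7]
```

```bash
python3 -m inch '[[[0,0,0.01],[0,0,0],0.1],[[0,0,0],[0,0,0],0.1]]' | egrep 'pos|^force'
python3 -m inch '[[[0,0,0.01],[0,0,0],0.1],[[0,0,0],[0,0,0],0.1]]' | egrep 'time|pos|ee|^force'
```

```text
position: [565.3, 42.6, 111.1]
force: [1.6, -2.8, 7.1]
time: 19.6
position: [565.7, 41.8, 110.7]
ee_rot: [0.001, 0.993, -0.118, 0.003]
force: [2.0, -3.8, 8.2]
```

```bash
python3 -m inch '[[[0,0,0.01],[0,0,0],0.1],[[0,0,0],[0,0,0],0.1]]' | egrep 'time|pos|ee|^force'
```

```text
time: 19.85
position: [562.0, 43.9, 107.8]
ee_rot: [0.0, 0.993, -0.117, -0.001]
force: [0.7, -1.3, -1.5]
```

```bash
python3 -m inch '[[[0,0,0.01],[0,0,0],0.1],[[0,0,0],[0,0,0],0.1]]' | egrep 'pos|^force'
python3 -m inch '[[[0,0,0.01],[0,0,0],0.1],[[0,0,0],[0,0,0],0.1]]' | egrep 'time|pos|^force'
```

```text
position: [561.9, 44.3, 107.6]
force: [-2.0, -0.5, 3.9]
time: 20.35
position: [561.9, 44.3, 107.5]
force: [-1.5, -0.2, 7.7]
```

```bash
python3 -m inch '[[[0,0,0.01],[0,0,0],0.1],[[0,0,0],[0,0,0],0.1]]' | egrep 'time|pos|ee|^force'
python3 -m inch '[[[0,0,0.01],[0,0,0],0.1],[[0,0,0],[0,0,0],0.1]]' | egrep 'time|pos|ee|^force'
```

```text
time: 20.6
position: [561.9, 44.3, 107.5]
ee_rot: [0.0, 0.993, -0.116, -0.001]
force: [-2.9, -1.3, 11.5]
time: 20.85
position: [562.0, 44.2, 107.5]
ee_rot: [0.0, 0.993, -0.116, -0.001]
force: [-4.1, -0.0, 14.9]
```

```bash
python3 -m inch '[[[0,0,-0.2],[0,0,0],0.1],[[0,0,-0.5],[0,0,0],0.1],[[-0.7,0,-0.3],[0,0,0],0.1],[[-0.6,0,-0.3],[0,0,0],0.1],[[0,0,0],[0,0,0],0.1]]'| egrep 'time|pos|ee|^force'
python3 - <<'E'
from h import *
a=grab_frame("scene")[...,::-1];b=grab_frame("side")[...,::-1];w=grab_frame("wrist")[...,::-1]
cv2.imwrite("pics/w4.png",w)
g=lambda im,x,y:cv2.resize(im[y:y+80,x:x+80],(300,300),interpolation=cv2.INTER_CUBIC)
cv2.imwrite("pics/z4.png",np.hstack([np.vstack([g(a,258,190),g(b,260,215)]),cv2.resize(w,(500,375))[:,:].copy() if 0 else cv2.copyMakeBorder(cv2.resize(w,(500,375)),0,225,0,0,0)]))
E
```

```text
time: 21.48
position: [483.9, 63.8, 184.2]
ee_rot: [-0.0, 0.993, -0.115, -0.002]
force: [0.5, -0.0, -3.3]
```

View pics/z4.png

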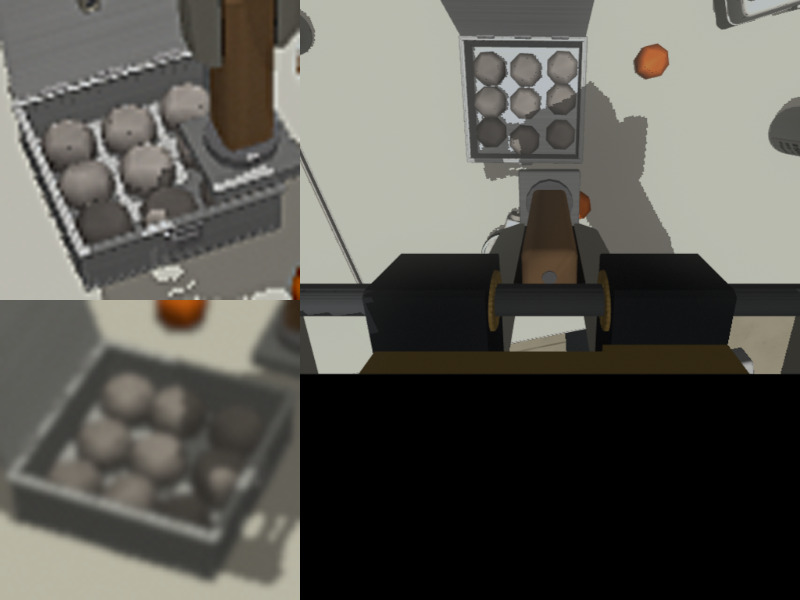

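The stones now lie in an even 3x3 grid in all views, none visibly riding high, with the tin rim at wrist-inset (460–586,37–160). Next is the middle push.

```bash
python3 -m inch '[[[0.7,-0.22,0],[0,0,0],0.1],[[0.65,-0.22,0],[0,0,0],0.1],[[0,0,0.5],[0,0,0],0.1],[[0,0,0.5],[0,0,0],0.1],[[0,0,0],[0,0,0],0.1]]'| egrep 'time|pos|ee|^force'
python3 -m inch '[[[0,0,0.05],[0,0,0],0.1],[[0,0,0.03],[0,0,0],0.1],[[0,0,0],[0,0,0],0.1]]' | egrep 'pos|^force'
python3 -m inch '[[[0,0,0.02],[0,0,0],0.1],[[0,0,0],[0,0,0],0.1]]' | egrep 'pos|^force'
```

```text
time: 22.25
position: [570.0, 68.4, 120.4]
ee_rot: [0.001, 0.993, -0.117, -0.004]
force: [-0.5, -0.1, -2.4]
position: [572.5, 69.3, 119.9]
force: [0.0, 0.2, -2.2]
position: [572.0, 69.2, 118.1]
force: [-0.9, 0.3, -4.0]
```

```bash
python3 -m inch '[[[0,0,0.03],[0,0,0],0.1],[[0,0,0],[0,0,0],0.1]]' | egrep 'pos|^force'
python3 -m inch '[[[0,0,0.03],[0,0,0],0.1],[[0,0,0],[0,0,0],0.1]]' | egrep 'pos|^force'
```

```text
position: [571.9, 69.1, 115.9]
force: [-0.0, 0.1, -3.3]
position: [571.9, 69.2, 114.1]
force: [-0.6, 0.1, -3.5]
```

```bash
python3 -m inch '[[[0,0,0.02],[0,0,0],0.1],[[0,0,0],[0,0,0],0.1]]' | egrep 'pos|^force'
python3 -m inch '[[[0,0,0.02],[0,0,0],0.1],[[0,0,0],[0,0,0],0.1]]' | egrep 'pos|^force'
```

```text
position: [572.0, 69.2, 113.0]
force: [0.4, 0.2, -2.8]
position: [572.0, 69.2, 111.8]
force: [0.6, -1.0, -2.5]
```

```bash
python3 -m inch '[[[0,0,0.015],[0,0,0],0.1],[[0,0,0],[0,0,0],0.1]]' | egrep 'pos|^force'
python3 -m inch '[[[0,0,0.015],[0,0,0],0.1],[[0,0,0],[0,0,0],0.1]]' | egrep 'pos|^force'
```

```text
position: [572.0, 69.2, 110.9]
force: [-0.3, 0.2, -2.7]
position: [572.0, 69.2, 110.0]
force: [-0.3, 0.2, -3.2]
```

```bash
python3 -m inch '[[[0,0,0.015],[0,0,0],0.1],[[0,0,0],[0,0,0],0.1]]' | egrep 'pos|^force'
python3 -m inch '[[[0,0,0.015],[0,0,0],0.1],[[0,0,0],[0,0,0],0.1]]' | egrep 'time|pos|^force'
```

```text
position: [572.0, 69.2, 109.1]
force: [-1.0, 0.2, -3.0]
time: 24.88
position: [572.0, 69.1, 108.2]
force: [-0.2, 0.1, -2.3]
```

```bash
python3 -m inch '[[[0,0,0.01],[0,0,0],0.1],[[0,0,0],[0,0,0],0.1]]' | egrep 'pos|^force'
python3 -m inch '[[[0,0,0.01],[0,0,0],0.1],[[0,0,0],[0,0,0],0.1]]' | egrep 'pos|^force'
```

```text
position: [572.1, 69.0, 107.8]
force: [-1.2, -0.3, -2.1]
position: [572.0, 69.1, 107.1]
force: [-0.5, -0.5, -2.8]
```

```bash
python3 -m inch '[[[0,0,0.01],[0,0,0],0.1],[[0,0,0],[0,0,0],0.1]]' | egrep 'pos|^force'
python3 -m inch '[[[0,0,0.01],[0,0,0],0.1],[[0,0,0],[0,0,0],0.1]]' | egrep 'time|pos|^force'
```

```text
position: [572.1, 69.2, 106.6]
force: [-0.5, -0.5, -1.6]
time: 25.88
position: [572.1, 69.2, 106.5]
force: [-2.9, -0.2, 4.4]
```

```bash
python3 -m inch '[[[0,0,0.01],[0,0,0],0.1],[[0,0,0],[0,0,0],0.1]]' | egrep 'pos|^force'
```

```text
position: [572.2, 69.2, 106.5]
force: [-3.3, -0.2, 8.4]
```

```bash
python3 -m inch '[[[0,0,0.01],[0,0,0],0.1],[[0,0,0],[0,0,0],0.1],[[0,0,0],[0,0,0],0.1]]' | egrep 'time|pos|^force'
```

```text
time: 26.5
position: [572.2, 69.2, 106.5]
force: [-3.8, -0.7, 11.6]
```

```bash
python3 -m inch '[[[0,0,0],[0,0,0],0.1],[[0,0,0],[0,0,0],0.1],[[0,0,0],[0,0,0],0.1],[[0,0,0],[0,0,0],0.1],[[0,0,0],[0,0,0],0.1]]' | egrep 'time|pos|^force'
python3 -m inch '[[[0,0,-0.2],[0,0,0],0.1],[[0,0,-0.5],[0,0,0],0.1],[[-0.7,0,-0.3],[0,0,0],0.1],[[-0.7,0,-0.3],[0,0,0],0.1],[[0,0,0],[0,0,0],0.1]]'| egrep 'time|pos|ee|^force'
python3 - <<'E'
from h import *
a=grab_frame("scene")[...,::-1];b=grab_frame("side")[...,::-1];w=grab_frame("wrist")[...,::-1]
g=lambda im,x,y,k,W,H:cv2.resize(im[y:y+H,x:x+W],None,fx=k,fy=k,interpolation=cv2.INTER_CUBIC)
v=np.vstack([g(a,258,190,3.75,80,80),g(b,260,215,3.75,80,80)]);u=g(w,190,30,2.5,200,200);u=cv2.copyMakeBorder(u,0,100,0,0,0)
np.savez("w5.npz",**{k:np.array(v_) for k,v_ in calibration("wrist").items()})
cv2.imwrite("pics/w5.png",w);cv2.imwrite("pics/z5.png",np.hstack([v,u]))
print(observe()["position"])
E
```

```text
time: 27.12
position: [572.2, 69.2, 106.5]
force: [-3.6, -0.2, 10.3]
time: 27.75
position: [487.9, 90.2, 183.7]
ee_rot: [-0.001, 0.993, -0.115, -0.0]
force: [0.4, -1.0, -3.7]
[491.39421943  88.44497222 182.63063931]
```

View pics/z5.png

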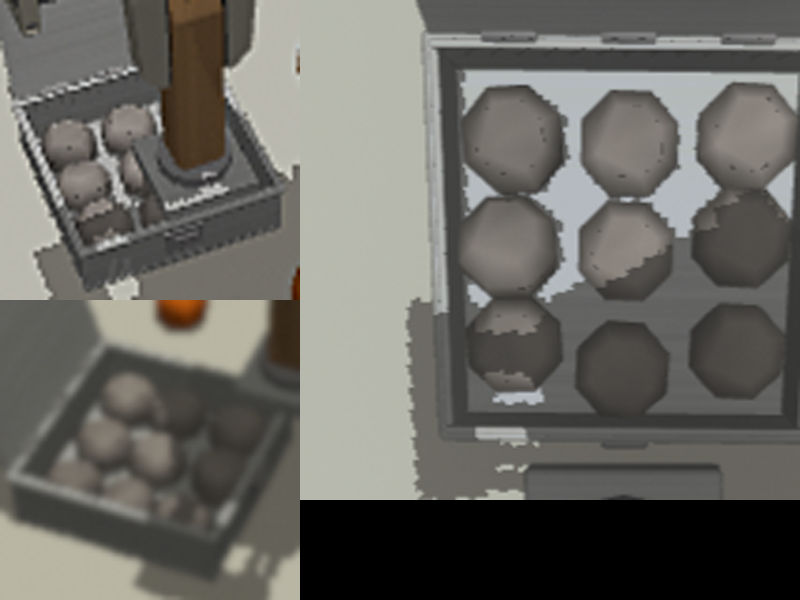

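All nine stones lie flat with gaps between them (wrist crop grid, x 510–745, y 140–365). The held tamper still hangs straight, so I'll stand it back where it was.

```bash
python3 -m inch '[[[-0.34,-0.8,0],[0,0,0],0.1],[[-0.34,-0.8,0],[0,0,0],0.1],[[-0.34,-0.8,0],[0,0,0],0.1],[[-0.34,-0.78,0],[0,0,0],0.1],[[0,0,0.4],[0,0,0],0.1]]'| egrep 'time|pos|ee|^force'
python3 -m inch '[[[0,0,0.5],[0,0,0],0.1],[[0,0,0.5],[0,0,0],0.1],[[0,0,0.2],[0,0,0],0.1],[[0,0,0],[0,0,0],0.1],[[0,0,0],[0,0,0],0.1]]'| egrep 'time|pos|ee|^force'
```

```text
time: 28.52
position: [455.5, 301.0, 159.2]
ee_rot: [-0.004, 0.994, -0.112, 0.001]
force: [0.3, -0.7, -2.9]
time: 29.15
position: [456.2, 293.7, 87.6]
ee_rot: [-0.001, 0.993, -0.117, 0.001]
force: [-0.5, -0.9, -2.5]
```

```bash
python3 -m inch '[[[0,0,0.04],[0,0,0],0.1],[[0,0,0.04],[0,0,0],0.1],[[0,0,0],[0,0,0],0.1]]'| egrep 'time|pos|ee|^force'
python3 -m inch '[[[0,0,0.02],[0,0,0],0.1],[[0,0,0],[0,0,0],0.1]]'| egrep 'time|pos|ee|^force'
python3 -m inch '[[[0,0,0.02],[0,0,0],0.1],[[0,0,0],[0,0,0],0.1]]'| egrep 'time|pos|ee|^force'
```

```text
time: 29.52
position: [455.0, 293.1, 82.0]
ee_rot: [-0.0, 0.993, -0.116, 0.0]
force: [-0.1, 0.4, -3.6]
time: 29.78
position: [455.2, 293.2, 80.8]
ee_rot: [-0.0, 0.993, -0.116, 0.0]
force: [-0.1, -0.4, -2.4]
time: 30.02
position: [455.3, 293.3, 80.7]
ee_rot: [-0.0, 0.993, -0.116, 0.0]
force: [-1.5, -1.2, 5.0]
```

```bash
python3 -m inch '[[[0,0,0],[0,0,0],0.9],[[0,0,0],[0,0,0],0.9],[[0,0,0],[0,0,0],0.9],[[0,0,0],[0,0,0],0.9],[[0,0,0],[0,0,0],0.9]]'| egrep 'time|pos|grip|^force'
python3 -m inch '[[[0,0,0],[0,0,0],0.9],[[0,0,0],[0,0,0],0.9],[[0,0,-0.3],[0,0,0],0.9],[[0,0,-0.8],[0,0,0],0.9],[[0,0,-1],[0,0,0],0.9]]'| egrep 'time|pos|grip|^force'
python3 - <<'E'
from h import *
np.set_printoptions(precision=1,suppress=True)
a=grab_frame("scene")[...,::-1];b=grab_frame("side")[...,::-1]
g=lambda im,x,y:cv2.resize(im[y:y+75,x:x+100],(400,300),interpolation=cv2.INTER_CUBIC)
cv2.imwrite("pics/z6.png",np.hstack([np.vstack([g(a,195,275),g(b,315,305)]),np.vstack([g(a,240,145),g(b,225,170)])]))
print(observe()["position"],observe()["qpos"])
E
```

```text
time: 30.65
position: [455.1, 293.1, 79.4]
force: [0.3, 0.7, 0.3]
grip_width: 71.0
time: 31.28
position: [454.3, 292.6, 205.9]
force: [0.1, 0.7, -0.1]
grip_width: 84.1
[458.7 295.7 212.1] [-0.6  0.5 -0.1  1.7  0.   0.9 -2.5]
```

View pics/z6.png

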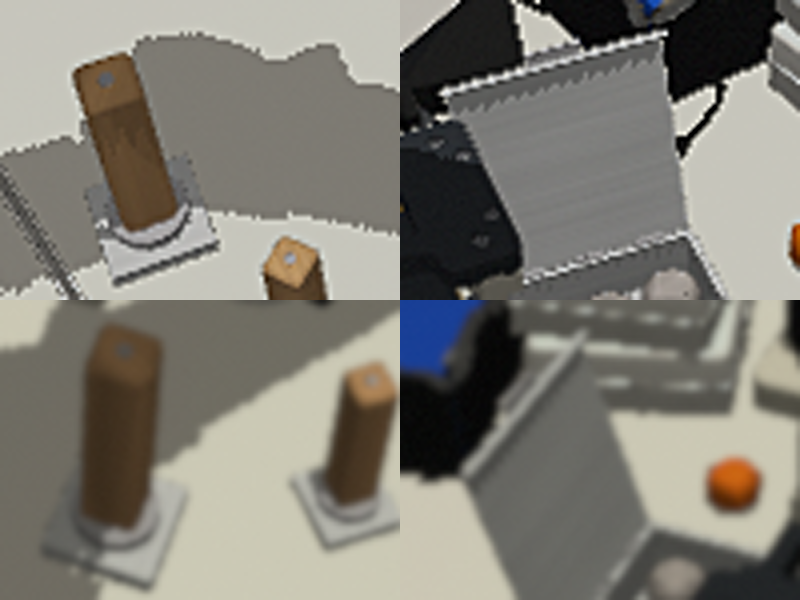

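The tamper stands upright on the table at its old place and the lid is still open, with its free edge at crop (445,93)–(665,35). I'll check the clearance behind the lid and get the moves.

Run:
```python
from h import *
np.set_printoptions(precision=1,suppress=True)
s,d=calibration("scene"),calibration("side")
print("case near corner top",tri([(s,(250,98)),(d,(132,182))]),tri([(s,(416,100)),(d,(278,116))]))
print("white box",tri([(s,(360,165)),(d,(305,165))]),tri([(s,(333,138)),(d,(252,160))]))
c=np.array([569,70.5]);ex=np.array([.972,-.234]);o,r=tool();p=o["position"];print(p)
for x,z in((118,205),(118,135),(69.5,137),(43.5,135),(19,125.6),(-2,110.4),(-18.6,90),(-29.3,66.3),(-33.5,40.5)):
    q=np.append(c+x*ex,z);print(x,z,q,(r.inv().apply(q-p)/60).round(2));p=q
```

```text
case near corner top (array([997.8, -74.1,  67.5]), [7.0, 7.0]) (array([ 724. , -421.6,   69.5]), [4.3, 4.3])
white box (array([ 588.6, -116.6,  111.5]), [5.8, 5.8]) (array([ 717.8, -141.4,   94.6]), [7.4, 7.4])
[458.7 295.7 212.1]
118 205 [683.7  42.9 205. ] [4.6 3.2 0.1]
118 135 [683.7  42.9 135. ] [-0.   0.   1.2]
69.5 137 [636.6  54.2 137. ] [-0.8 -0.  -0. ]
43.5 135 [611.3  60.3 135. ] [-0.4 -0.   0. ]
19 125.6 [587.5  66.1 125.6] [-0.4  0.   0.1]
-2 110.4 [567.1  71.  110.4] [-0.3  0.   0.2]
-18.6 90 [550.9  74.9  90. ] [-0.3  0.   0.3]
-29.3 66.3 [540.5  77.4  66.3] [-0.2  0.   0.4]
-33.5 40.5 [536.4  78.3  40.5] [-0.1  0.   0.4]
```

```bash
python3 -m inch '[[[0.77,0.54,0],[0,0,0],0],[[0.77,0.54,0],[0,0,0],0],[[0.77,0.54,0],[0,0,0],0],[[0.77,0.54,0],[0,0,0],0],[[0.77,0.54,0],[0,0,0],0]]'| egrep 'time|pos|grip|^force'
python3 -m inch '[[[0.77,0.54,0],[0,0,0],0],[[0,0,0],[0,0,0],0],[[0,0,0],[0,0,0],0],[[0,0,0],[0,0,0],0],[[0,0,0],[0,0,0],0]]'| egrep 'time|pos|grip|^force|ee'
```

```text
time: 32.0
position: [643.0, 80.7, 204.7]
force: [1.0, 1.0, -0.3]
grip_width: 38.1
time: 32.62
position: [679.3, 41.6, 205.7]
ee_rot: [-0.0, 0.993, -0.115, -0.0]
force: [-0.1, -0.5, 1.0]
grip_width: 0.5
```

```bash
python3 -m inch '[[[0.1,0,0.2],[0,0,0],0],[[0,0,0.4],[0,0,0],0],[[0,0,0.4],[0,0,0],0],[[0,0,0.18],[0,0,0],0],[[0,0,0],[0,0,0],0]]'| egrep 'time|pos|^force'
python3 -m inch '[[[-0.2,0,0],[0,0,0],0],[[-0.2,0,0],[0,0,0],0],[[-0.2,0,0],[0,0,0],0],[[-0.2,0,0],[0,0,0],0],[[-0.1,0,0],[0,0,0],0]]'| egrep 'time|pos|^force'
python3 -m inch '[[[-0.2,0,0],[0,0,0],0],[[-0.23,0,0.03],[0,0,0],0],[[-0.2,0,0.06],[0,0,0],0],[[-0.2,0,0.1],[0,0,0],0],[[0,0,0],[0,0,0],0]]'| egrep 'time|pos|^force'
```

```text
time: 33.25
position: [685.1, 38.5, 133.6]
force: [0.2, 0.3, 0.7]
time: 33.88
position: [632.7, 51.4, 135.2]
force: [0.6, -0.5, 1.7]
time: 34.5
position: [582.7, 62.9, 122.6]
force: [-0.3, 0.3, -0.5]
```

```bash
python3 -m inch '[[[-0.15,0,0.1],[0,0,0],0],[[-0.14,0,0.11],[0,0,0],0],[[-0.14,0,0.17],[0,0,0],0],[[-0.14,0,0.17],[0,0,0],0],[[0,0,0],[0,0,0],0]]'| egrep 'time|pos|^force'
python3 -m inch '[[[-0.09,0,0.2],[0,0,0],0],[[-0.09,0,0.2],[0,0,0],0],[[-0.04,0,0.18],[0,0,0],0],[[-0.03,0,0.12],[0,0,0],0],[[0,0,0],[0,0,0],0]]'| egrep 'time|pos|^force'
python3 -m inch '[[[0,0,0.04],[0,0,0],0],[[0,0,0],[0,0,0],0]]'| egrep 'time|pos|^force'
python3 -m inch '[[[0,0,0.02],[0,0,0],0],[[0,0,0],[0,0,0],0]]'| egrep 'time|pos|^force'
```

```text
time: 35.12
position: [549.4, 70.6, 89.0]
force: [-0.7, 0.2, 0.4]
time: 35.75
position: [536.0, 73.8, 47.5]
force: [0.3, -0.4, 0.7]
time: 36.0
position: [536.9, 73.9, 46.0]
force: [0.3, 0.4, 0.4]
time: 36.25
position: [536.9, 73.9, 44.8]
force: [-0.4, 0.1, -0.6]
```

```bash
python3 -m inch '[[[0,0,0.03],[0,0,0],0],[[0,0,0],[0,0,0],0]]'| egrep 'time|pos|^force'
python3 -m inch '[[[0,0,0.03],[0,0,0],0],[[0,0,0],[0,0,0],0]]'| egrep 'time|pos|^force'
python3 -m inch '[[[0,0,0.02],[0,0,0],0],[[0,0,0],[0,0,0],0]]'| egrep 'time|pos|^force'
python3 -m inch '[[[0,0,0.02],[0,0,0],0],[[0,0,0],[0,0,0],0]]'| egrep 'time|pos|^force'
```

```text
time: 36.5
position: [536.7, 73.9, 42.8]
force: [-0.2, 0.2, 0.3]
time: 36.75
position: [536.7, 73.9, 40.9]
force: [-0.5, -0.7, 0.5]
time: 37.0
position: [536.8, 73.9, 40.8]
force: [-1.9, 0.1, 5.7]
time: 37.25
position: [536.8, 73.9, 40.6]
force: [-3.8, 0.4, 13.4]
```

The lid bottoms out at z=40.6, which matches shut (40.5). I'll back off and check.

```bash
python3 -m inch '[[[0,0,-0.4],[0,0,0],0],[[0,0,-0.8],[0,0,0],0],[[0,0,-1],[0,0,0],0],[[-0.6,0,-0.8],[0,0,0],0],[[0,0,0],[0,0,0],0]]'| egrep 'time|pos|^force'
python3 - <<'E'
from h import *
a=grab_frame("scene")[...,::-1];b=grab_frame("side")[...,::-1]
cv2.imwrite("pics/z7.png",np.hstack([cv2.resize(a[140:380,160:360],(400,480)),cv2.resize(b[170:410,215:415],(400,480))]))
E
```

```text
time: 37.88
position: [502.2, 83.5, 222.5]
force: [0.5, -0.0, -1.0]
```

View pics/z7.png

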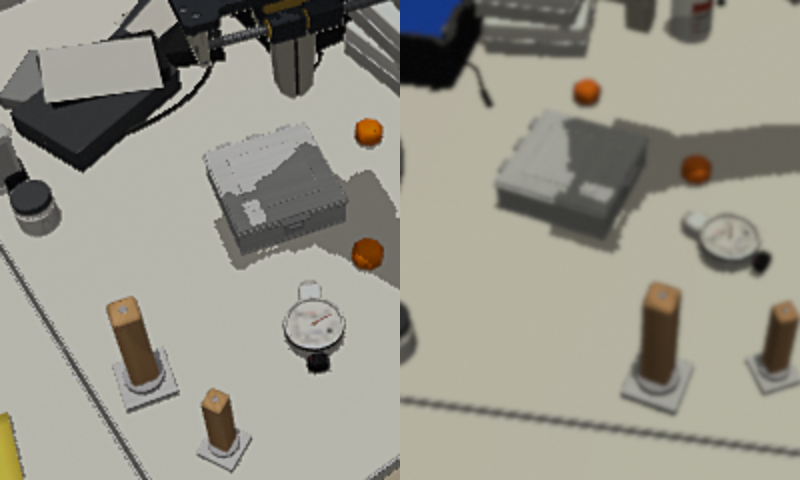

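The lid is shut flat (crop 275,185), the tamper stands upright (140,350) and the bystanders haven't moved.

```bash
python3 -c "
from station import *
print(finish_job())"
```

```text
the job is handed in; nothing more can be done
None
```

I handed the job in at about 38 s; it returned no verdict. The stones looked level after a push of about 15 N in the middle (no force reading above about 18.5 N), the tamper is upright on the table, the lid is shut and the bystanders look unmoved.

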